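# Press home the cover plugs of a stool seat in order

## Task

Three dark wooden cover plugs stand a little proud of the stool seat on the bench. Working from the widest to the narrowest, press each one lightly straight down with your fingertips until its cork washer sits fully home on the seat: first the big round plug, then the square one, then the small round one, without starting on a plug before the one ahead of it is home. Do not grasp or pull up any plug, and leave the wooden block on the seat and the pot, rosette and pencil beside it where they are.

Things in the scene. Friction and masses are not known exactly. Their poses are not given: they have to be found in the camera images.
- seat: Light wooden stool seat lying flat on the bench, a slab 200 mm (its x) by 310 mm (its y) by 30 mm thick with rounded edges, held fast between two low wooden bench stops (18 mm high) at its short ends. Origin: centre of its underside; its top is 30 mm higher. z up. It bears the three plugs, one in each of three holes, at (-50, -105), (50, 0) and (-45, 110) mm in its frame; which plug sits in which hole varies.
- plug_big_top (a point): Centre of the top of the big round plug's dark wooden round head 44 mm across, 9 mm thick, on a 6 mm cork washer and a round 14 mm shank that goes straight down into the seat. Moves with the head. With the plug home (washer on the seat) and nothing pressing, it is 15 mm above the seat's top (45 mm above the bench); it starts 7 to 14 mm higher.
- plug_big (a joint): How far the big round plug's shank is pushed in, in m: 0 = pulled up (washer 26 mm above the seat), 0.026 = fully home, a hard stop. Starts at 0.012 to 0.019. Friction of about 5 N (plus 2 N at 50 mm/s) holds it where it is left. Between shank and head the cork yields 1 mm for every 5 N (6 mm at most) and springs back.
- plug_square_top (a point): Centre of the top of the square plug's dark wooden square head 30 x 30 mm, 9 mm thick, on a 6 mm cork washer and a round 14 mm shank that goes straight down into the seat. Moves with the head. With the plug home (washer on the seat) and nothing pressing, it is 15 mm above the seat's top (45 mm above the bench); it starts 7 to 14 mm higher.
- plug_square (a joint): How far the square plug's shank is pushed in, in m: 0 = pulled up (washer 26 mm above the seat), 0.026 = fully home, a hard stop. Starts at 0.012 to 0.019. Friction of about 5 N (plus 2 N at 50 mm/s) holds it where it is left. Between shank and head the cork yields 1 mm for every 5 N (6 mm at most) and springs back.
- plug_small_top (a point): Centre of the top of the small round plug's dark wooden round head 22 mm across, 9 mm thick, on a 6 mm cork washer and a round 14 mm shank that goes straight down into the seat. Moves with the head. With the plug home (washer on the seat) and nothing pressing, it is 15 mm above the seat's top (45 mm above the bench); it starts 7 to 14 mm higher.
- plug_small (a joint): How far the small round plug's shank is pushed in, in m: 0 = pulled up (washer 26 mm above the seat), 0.026 = fully home, a hard stop. Starts at 0.012 to 0.019. Friction of about 5 N (plus 2 N at 50 mm/s) holds it where it is left. Between shank and head the cork yields 1 mm for every 5 N (6 mm at most) and springs back.
- block: Loose small sawn walnut block, 27 x 54 x 27 mm, lying on the seat between the plugs; to be left alone. Origin: centre of its underside, z up, long side along its y.
- pot: Loose dark iron glue pot, 88 mm across, 76 mm high, open at the top, on the bench to the right of the seat; to be left alone. Origin: centre of its underside, z up.
- rosette: Loose half-carved wooden rosette piece, 59 x 104 x 32 mm, on the bench to the left of the seat; to be left alone. Origin: centre of its underside, z up, long side along its y.
- pencil_1: Loose flat red carpenter's pencil, 14 x 177 x 8 mm, on the bench to the right of the seat; to be left alone. Origin: centre of its underside, z up, point towards its -y.

How it is judged:
By the outcome, as a careful person would: the job done as asked, in the order asked, and still so for the second after the job is handed in, with the robot touching nothing.
It also fails if it takes over 45 s, if anything falls off the work surface, if the arm or the gripper's body presses on something with over 40 N, if the wrist force passes 120 N, or if a joint passes its speed limit or range.

## Robot

A 6-joint arm with a two-finger parallel gripper is mounted at the origin on a cart in front of the work surface, level with it; the furniture and walls round the work are solid. World frame = base frame: x ahead of the robot, y to its left, z up, the work surface at z = 0. Lengths are in m, angles in rad, forces in N, time in s.
With the tool pointing down it reaches from about 0.375 to 0.9 m from the base axis. Payload 3.1 kg.
Tool frame: the origin (TCP) lies at the very end of the fingers, on their centre line; the grasp point (between the pads) lies 19 mm behind it (r.grip_point_offset is the distance from the TCP to the grasp point, in m); y points along the fingers, x is the direction in which the jaws open and shut, and the axes are right-handed (so a half turn about y gives the same grasp; the last joint's range is limited). The gripper opens to 87 mm and grips with 3 to 60 N. Pads are 19 mm wide; open, the fingers measure 117 mm over their backs; the gripper's body (75 mm by 190 mm) begins 51 mm behind the grasp point.
Start: joints at [-1.524, 0.527, 1.433, -0, 1.181, -0.178], TCP at [0.139, -0.609, 0.223] pointing down, gripper open.
Joint ranges: [-3.08, 3.08], [-0.75, 2.2], [0.22, 2.44], [-1.43, 4.57], [0, 2.65], [-2.85, 2.85]. Speed limits (rad/s): [2.79, 2.79, 3.14, 3.14, 3.14, 3.14].

## Interface

Orientations are given as [roll, pitch, yaw] about the fixed x, y, z axes, in that order (R = Rz(yaw) Ry(pitch) Rx(roll)).
In Python, from station import telemetry, cams, job_done, r gives the robot as it stands. The module is installed in compiled form; this text tells all that it offers.
- The arm moves only by the shell command python3 -m pendant 'ROWS' [FORCE]. ROWS is JSON, one flat list of numbers, 7 for each row, row after row: the turn, a rotation vector about the tool's x, y, z in units of 0.12 rad (1.0 is 0.12 rad), then the shift along the tool's x, y, z in units of 40 mm (1.0 is 40 mm), then the closure, from -1 (fully open) to 1 (shut). A call has 1 to 5 rows; each row shifts and turns the commanded pose from where the row before left it, along the tool's axes as they then stand; what a row does not reach is not made up. A row lasts 1/10 s, in which the tool goes at most 50 mm and 8.59 degrees, less where a joint would pass 70% of its speed; a pose out of reach is approached as far as the arm can. A call with a number of a shift or a turn outside -1 to 1 is refused whole. A call with a gripper value outside its range is refused whole. The fingers move at their own pace and stop on an object; FORCE is the grip in N (left out, the last holds). Time passes only in rows, so rows that do not move let the fingers close. It gives the time, the measured TCP pose, the force and the opening at its end, in the units of the state.
- telemetry.read_state(): the state, without advancing time (a new reading comes with each control period).
- cams.snapshot(name): name is "side" or "top" or "wrist"; returns the picture (480x640x3 uint8, blue, green, red); there is no depth.
- cams.get_calibration(name): a dict with "fx", "fy", "cx", "cy" (pixels), "view" (4x4, takes a point from world to camera coordinates). Camera axes: x right, y up, looking along -z (the intrinsics and any distortion apply to the point x, -y, -z); pixel columns grow to the right and rows downward; lengths in m; the calibration is good to about 2 mm. A picture is of the moment at which its call begins: read the wrist's pose just before it. get_calibration takes no time and is no camera call; for the wrist camera it gives the pose at the moment of the call.
- job_done(): hands the job in, once; it reports no verdict.
The state is a dict: "t": time; "q": joint angles; "joint_vel": joint speeds; "joint_torque": joint torques, N m; "eef_pos": TCP position; "ee_rot": TCP orientation; "force": force on the tool from outside, world axes, zero at the start; "wrist_torque": the same for the moment, N m; "gripper_width": finger opening in m.
Only numpy, scipy, OpenCV 4.12 (cv2) and the standard library are available. Lean on these libraries where they do the work, as an engineer would, in place of code of your own. Each camera call takes 0.05 s, during which the arm holds its last target.

## Working session

There is one attempt and no reset: what is moved stays moved. The work goes in short steps, Python scripts to look and compute and a shell command to move; the robot and the scene stay as the last step left them, time stands still between calls to the robot, and variables do not carry over. Pictures are saved under pics/ and viewed, and the job is handed in when it is done.

```bash
mkdir -p pics; python3 - <<'E'
from station import telemetry, cams, r
import cv2
s=telemetry.read_state()
for k in s: print(k,s[k])
for n in ("top","side","wrist"):
    cv2.imwrite(f"pics/{n}0.png",cams.snapshot(n))
    print(n,cams.get_calibration(n))
E
```

```text
t 0.0
q [-1.52448920e+00  5.28463436e-01  1.43393131e+00  1.77914134e-05
  1.18138051e+00 -1.78462188e-01]
joint_vel [ 0.00048012 -0.00041864  0.00064464  0.00135246 -0.00011722  0.00136487]
joint_torque [ 8.37607786e-05 -4.40039492e+01 -1.76592690e+01  6.31551608e-02
  5.82008378e-02 -1.70924523e-04]
eef_pos [ 0.13932267 -0.60851025  0.22156409]
ee_rot [-1.5703927   0.00214501 -1.34603335]
force [ 0.44685114 -0.16487608 -0.18919836]
wrist_torque [ 0.00226374 -0.02311801  0.07059837]
gripper_width 0.0865330696497556
top {'fx': 519.8542778593021, 'fy': 519.8542778593021, 'cx': 325.03521554596614, 'cy': 240.3503067101568, 'view': array([[ 6.50661392e-04, -9.99691704e-01,  2.48208199e-02,
        -5.72135048e-02],
       [ 9.90592485e-01,  4.04090773e-03,  1.36785233e-01,
        -5.24483698e-01],
       [-1.36843362e-01,  2.44983168e-02,  9.90289719e-01,
        -1.22368576e+00],
       [ 0.00000000e+00,  0.00000000e+00,  0.00000000e+00,
         1.00000000e+00]])}
side {'fx': 459.5703050286197, 'fy': 459.5703050286197, 'cx': 314.6292970379017, 'cy': 241.81201177599266, 'view': array([[-0.9645766 , -0.2629327 , -0.02140955,  0.49306779],
       [ 0.13633948, -0.56634935,  0.81280992, -0.16929568],
       [-0.22583959,  0.78109846,  0.58213544, -0.96081185],
       [ 0.        ,  0.        ,  0.        ,  1.        ]])}
wrist {'fx': 349.101107283608, 'fy': 349.101107283608, 'cx': 318.60190050295705, 'cy': 233.76088529779344, 'view': array([[ 0.22346216, -0.97470987, -0.0023097 , -0.62395906],
       [ 0.93830291,  0.21575589, -0.27025368,  0.03352725],
       [ 0.26391726,  0.05822427,  0.96278638, -0.38857648],
       [ 0.        ,  0.        ,  0.        ,  1.        ]])}
```

View pics/top0.png

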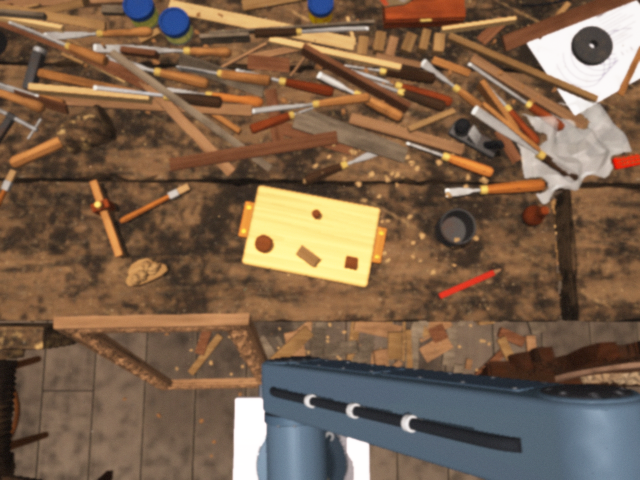

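View pics/side0.png

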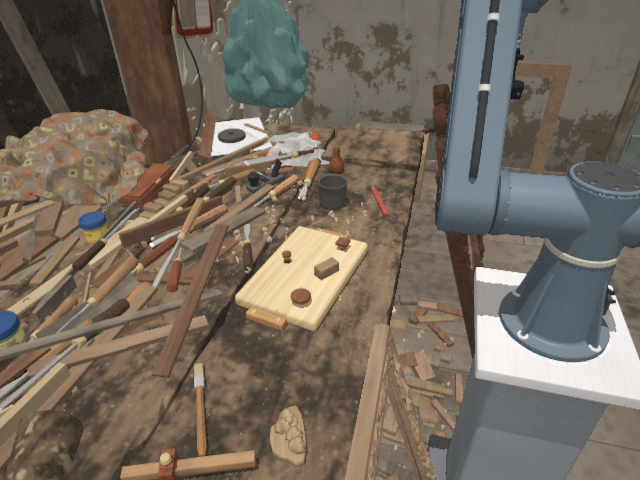

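The top view shows the seat with its corners near (258,186), (380,207), (367,286) and (243,263). The big plug is at (264,243), the small one at (317,214), the square one at (351,263) and the block at (308,256). The side view shows the same layout. I'll enlarge both.

```bash
python3 - <<'E'
import cv2
a=cv2.imread("pics/top0.png")[175:295,235:395]; cv2.imwrite("pics/top0c.png",cv2.resize(a,None,fx=5,fy=5,interpolation=cv2.INTER_CUBIC))
a=cv2.imread("pics/side0.png")[220:335,230:380]; cv2.imwrite("pics/side0c.png",cv2.resize(a,None,fx=5,fy=5,interpolation=cv2.INTER_CUBIC))
E
```

```text
(no output)
```

View pics/top0c.png

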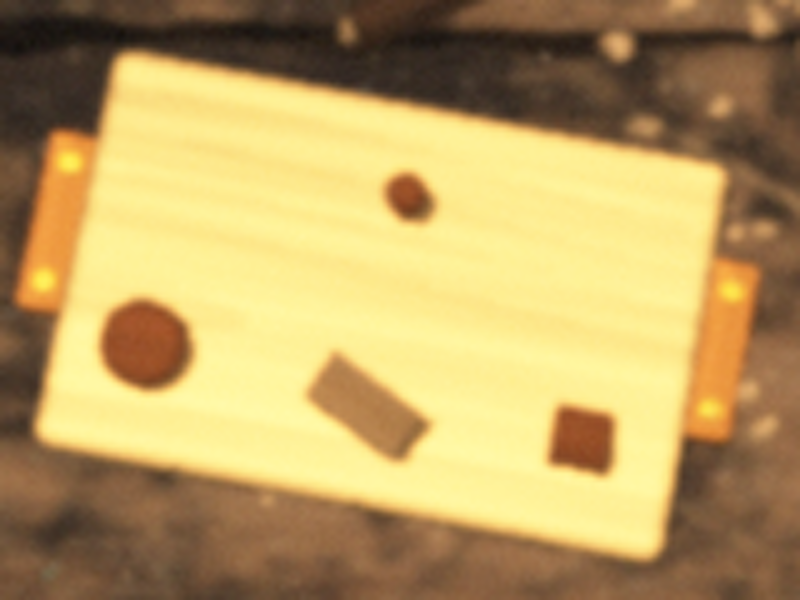

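View pics/side0c.png

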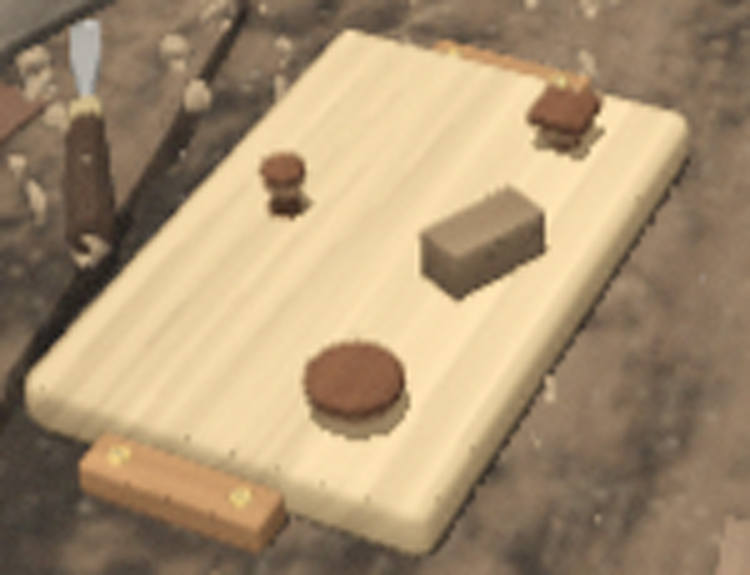

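```bash
cat > h.py <<'E'
import numpy as np
from station import cams
def proj(c,p):
    p=np.asarray(p); q=c["view"][:3,:3]@p+c["view"][:3,3]
    return np.array([c["cx"]+c["fx"]*q[0]/-q[2], c["cy"]+c["fy"]*(-q[1])/-q[2]])
E
python3 - <<'E'
from h import *
from scipy.optimize import least_squares
T=cams.get_calibration("top");S=cams.get_calibration("side")
f=lambda u,o:(np.array(u)+.5)/5-.5+np.array(o)
top=[f(u,(235,175)) for u in [(146,343),(583,438),(406,193)]]
side=[f(u,(230,220)) for u in [(355,380),(564,110),(283,168)]]
for a,b in zip(top,side):
    s=least_squares(lambda p:np.r_[proj(T,p)-a,proj(S,p)-b],[.5,0,.05]); print("tri",s.x.round(4),s.fun.round(2))
holes=np.array([[-45,110],[-50,-105],[50,0]])/1000
def pts(p):
    c,s_=np.cos(p[2]),np.sin(p[2]); R=np.array([[c,-s_],[s_,c]])
    return [np.r_[p[:2]+R@h,z] for h,z in zip(holes,p[3:])]
s=least_squares(lambda p:np.concatenate([np.r_[proj(T,P)-a,proj(S,P)-b] for P,a,b in zip(pts(p),top,side)]),[.5,0,0,.05,.05,.05])
print(s.x.round(4),s.fun.round(2)); print(np.round(pts(s.x),4))
E
```

```text
tri [0.5162 0.0913 0.0441] [-0.01 -0.05  0.05  0.01]
tri [ 0.471  -0.1183  0.0474] [-0.02 -0.17  0.17  0.02]
tri [ 0.5886 -0.0332  0.0532] [-0.03 -0.12  0.12  0.02]
[ 0.5397 -0.0245 -0.187   0.0447  0.0473  0.0526] [-0.28  0.02  0.07  0.02  0.01 -0.19  0.16  0.03  0.23 -0.19  0.1   0.04]
[[ 0.516   0.0919  0.0447]
 [ 0.4711 -0.1184  0.0473]
 [ 0.5889 -0.0338  0.0526]]
```

```bash
python3 -m pendant '[0,0,0,-0.7,0,1,1, 0,0,0,-0.7,0,1,1, 0,0,0,-0.7,0,1,1, 0,0,0,-0.7,0,1,1, 0,0,0,-0.7,0,1,1]' 20; python3 -m pendant '[0,0,0,-1,0,0.7,1, 0,0,0,-1,0,0.7,1, 0,0,0,-1,0,0.7,1, 0,0,0,-1,0,0.7,1, 0,0,0,-1,0,0.7,1]'
```

```text
t: 0.65
eef_pos: [0.304, -0.4265, 0.2224]
ee_rot: [-1.571, 0.0, -1.347]
force: [1.2, -0.2, -0.3]
gripper_width: 0.0549
t: 1.15
eef_pos: [0.3953, -0.2001, 0.2226]
ee_rot: [-1.571, 0.0, -1.347]
force: [0.9, -0.4, -0.3]
gripper_width: 0.0152
```

```bash
python3 -m pendant '[0,0,0,-0.9,0,0.65,1, 0,0,0,-0.9,0,0.65,1, 0,0,0,-0.9,0,0.65,1, 0,0,0,-0.9,0,0.65,1, 0,0,0,-0.9,0,0.65,1]'; python3 -m pendant '[0,0,0,-0.9,0.5,0.6,1, 0,0,0,-0.9,0.5,0.6,1, 0,0,0,-0.14,0.8,0.13,1, 0,0,0,0,0.7,0,1,0,0,0,0,0,0,1]'
python3 - <<'E'
from station import cams
import cv2
cv2.imwrite("pics/s1.png",cams.snapshot("side")); cv2.imwrite("pics/w1.png",cams.snapshot("wrist"))
E
```

```text
t: 1.65
eef_pos: [0.4819, 0.0043, 0.2225]
ee_rot: [-1.571, -0.0, -1.346]
force: [0.6, -0.8, 0.5]
gripper_width: 0.0004
t: 2.15
eef_pos: [0.513, 0.0907, 0.1192]
ee_rot: [-1.579, 0.002, -1.345]
force: [-1.4, 0.3, 0.2]
gripper_width: 0.0009
```

View pics/s1.png

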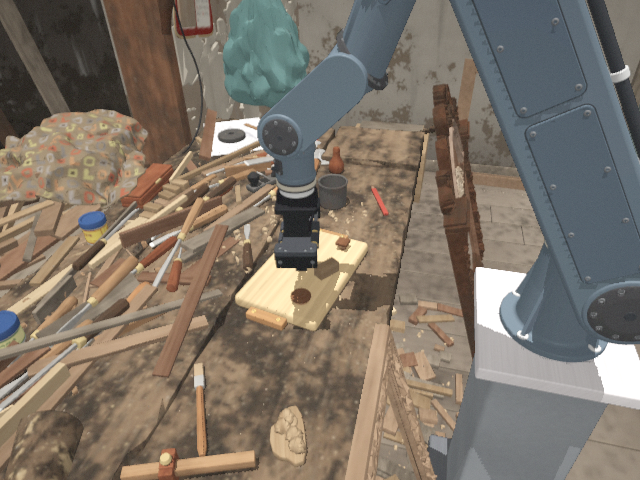

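View pics/w1.png

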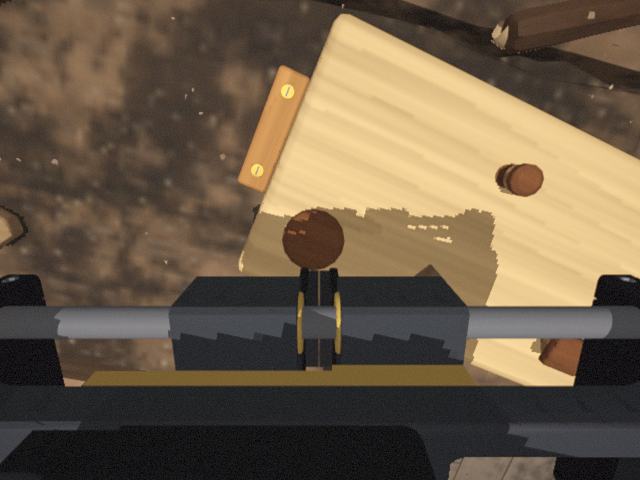

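The wrist view shows the big plug's head centred at (313,240), just ahead of the closed fingertips near (319,268). The small plug's head is at (526,180). I'll check this against the earlier fit.

```bash
cat >> h.py <<'E'
def back(c,u,z):
    R=c["view"][:3,:3]; t=c["view"][:3,3]; o=-R.T@t
    d=R.T@np.array([(u[0]-c["cx"])/c["fx"],-(u[1]-c["cy"])/c["fy"],-1.])
    return o+d*(z-o[2])/d[2]
E
python3 - <<'E'
from h import *
from station import telemetry
s=telemetry.read_state();print(s["eef_pos"],s["ee_rot"],s["force"],s["t"])
W=cams.get_calibration("wrist");T=cams.get_calibration("top")
print("tcp px",proj(W,s["eef_pos"]), -W["view"][:3,:3].T@W["view"][:3,3])
for n,u in (("big",(313,240)),("small",(526,180))):
    for z in(.045,.052,.059): print(n,z,back(W,u,z).round(4))
f=lambda u:(np.array(u)+.5)/5-.5+np.array((235,175))
for n,u in (("big",(146,343)),("square",(583,438)),("small",(406,193))):
    for z in(.045,.052,.059): print("top",n,z,back(T,f(u),z).round(4))
E
```

```text
[0.51593122 0.08989768 0.12243099] [-1.57208993e+00  3.20727209e-04 -1.34602924e+00] [ 0.33115337 -0.73145056 -0.06818592] 2.25
tcp px [318.55412868 288.04057142] [0.58732556 0.10606935 0.28224401]
big 0.045 [0.5166 0.0942 0.045 ]
big 0.052 [0.5187 0.0945 0.052 ]
big 0.059 [0.5208 0.0949 0.059 ]
small 0.045 [ 0.5902 -0.0369  0.045 ]
small 0.052 [ 0.5901 -0.0327  0.052 ]
small 0.059 [ 0.59   -0.0285  0.059 ]
top big 0.045 [0.516  0.0912 0.045 ]
top big 0.052 [0.5151 0.0906 0.052 ]
top big 0.059 [0.5141 0.0899 0.059 ]
top square 0.045 [ 0.4708 -0.1186  0.045 ]
top square 0.052 [ 0.4702 -0.118   0.052 ]
top square 0.059 [ 0.4695 -0.1175  0.059 ]
top small 0.045 [ 0.5899 -0.0333  0.045 ]
top small 0.052 [ 0.5885 -0.0333  0.052 ]
top small 0.059 [ 0.5872 -0.0332  0.059 ]
```

```bash
python3 -m pendant '[0,0,0,-0.05,0.5,0.03,1, 0,0,0,0,0.5,0,1, 0,0,0,0,0.3,0,1, 0,0,0,0,0.1,0,1, 0,0,0,0,0.1,0,1]'; for i in 1; do python3 -m pendant '[0,0,0,0,0.05,0,1, 0,0,0,0,0.05,0,1]'; done
```

```text
t: 2.75
eef_pos: [0.5177, 0.0918, 0.0633]
ee_rot: [-1.569, -0.0, -1.347]
force: [0.3, -0.1, 0.3]
gripper_width: 0.0002
t: 2.95
eef_pos: [0.5174, 0.0921, 0.0591]
ee_rot: [-1.569, -0.0, -1.346]
force: [-0.4, 0.4, -0.4]
gripper_width: 0.0004
```

```bash
python3 -m pendant '[0,0,0,0,0.05,0,1, 0,0,0,0,0.05,0,1]';python3 -m pendant '[0,0,0,0,0.05,0,1, 0,0,0,0,0.05,0,1]'; python3 -m pendant '[0,0,0,0,0.05,0,1, 0,0,0,0,0.05,0,1]'
```

```text
t: 3.15
eef_pos: [0.5171, 0.0922, 0.0547]
ee_rot: [-1.57, -0.0, -1.346]
force: [-0.5, 0.4, -0.1]
gripper_width: 0.0006
t: 3.35
eef_pos: [0.5171, 0.0922, 0.0508]
ee_rot: [-1.57, -0.0, -1.346]
force: [-1.2, -0.0, 4.3]
gripper_width: 0.0002
t: 3.55
eef_pos: [0.5171, 0.0922, 0.0469]
ee_rot: [-1.57, -0.0, -1.346]
force: [-1.0, 0.7, 6.0]
gripper_width: 0.0004
```

```bash
python3 -m pendant '[0,0,0,0,0.05,0,1, 0,0,0,0,0.025,0,1]';python3 -m pendant '[0,0,0,0,0.025,0,1, 0,0,0,0,0,0,1]'
```

```text
t: 3.75
eef_pos: [0.5171, 0.0922, 0.0439]
ee_rot: [-1.57, -0.0, -1.346]
force: [-1.7, 0.6, 7.4]
gripper_width: 0.0005
t: 3.95
eef_pos: [0.5171, 0.0921, 0.0433]
ee_rot: [-1.57, -0.0, -1.346]
force: [-1.4, -0.3, 9.9]
gripper_width: 0.0002
```

```bash
python3 -m pendant '[0,0,0,0,0.025,0,1, 0,0,0,0,0,0,1]';python3 -m pendant '[0,0,0,0,0.015,0,1, 0,0,0,0,0,0,1]'
```

```text
t: 4.15
eef_pos: [0.5171, 0.0922, 0.0427]
ee_rot: [-1.57, -0.0, -1.346]
force: [-1.7, -0.1, 12.4]
gripper_width: 0.0005
t: 4.35
eef_pos: [0.5172, 0.0922, 0.0424]
ee_rot: [-1.57, -0.0, -1.346]
force: [-2.7, -0.1, 14.6]
gripper_width: 0.0005
```

```bash
python3 -m pendant '[0,0,0,0,-0.2,0,1, 0,0,0,0,-0.7,0,1, 0,0,0,0,-0.7,0,1, 0,0,0,0.9,0,-0.4,1, 0,0,0,0.9,0,-0.4,1]';python3 -m pendant '[0,0,0,0.9,0,-0.4,1, 0,0,0,0.9,0,-0.4,1, 0,0,0,0.9,0,-0.4,1, 0,0,0,0.38,0,-0.3,1, 0,0,0,0,0,0,1]'
python3 - <<'E'
from station import cams
from h import *
from station import telemetry
import cv2
s=telemetry.read_state();print(s["eef_pos"],s["force"])
a=cams.snapshot("side"); w=cams.snapshot("wrist"); cv2.imwrite("pics/w2.png",w)
W=cams.get_calibration("wrist");print(proj(W,[.4711,-.1184,.05]),proj(W,[.471,-.1184,.055]))
cv2.imwrite("pics/s2.png",cv2.resize(a[220:335,230:380],None,fx=5,fy=5,interpolation=cv2.INTER_CUBIC))
E
```

```text
t: 4.85
eef_pos: [0.5025, 0.0148, 0.1059]
ee_rot: [-1.568, -0.001, -1.343]
force: [0.0, -0.1, 0.3]
gripper_width: 0.0004
t: 5.35
eef_pos: [0.4701, -0.1209, 0.1048]
ee_rot: [-1.571, -0.0, -1.35]
force: [-0.6, -0.5, 0.1]
gripper_width: 0.0
[ 0.47009781 -0.12091366  0.10475628] [-0.62210282 -0.54470359  0.06125105]
[318.62035816 251.568491  ] [318.57491654 254.23594922]
```

View pics/s2.png

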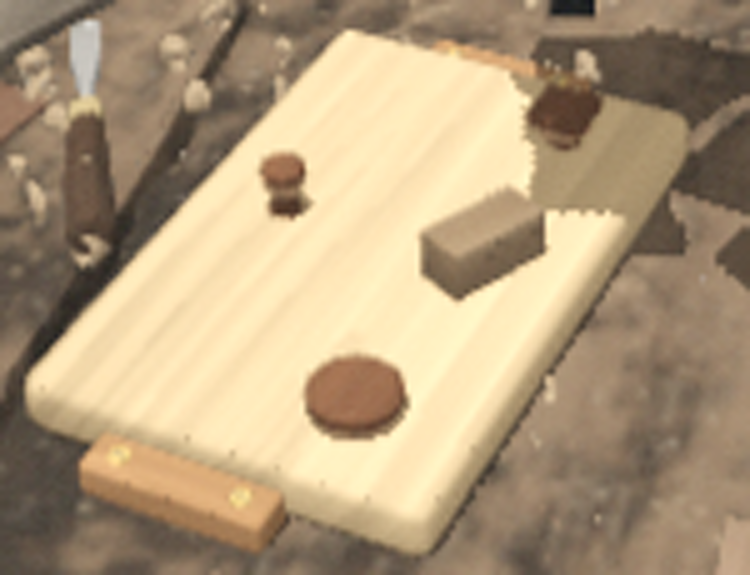

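View pics/w2.png

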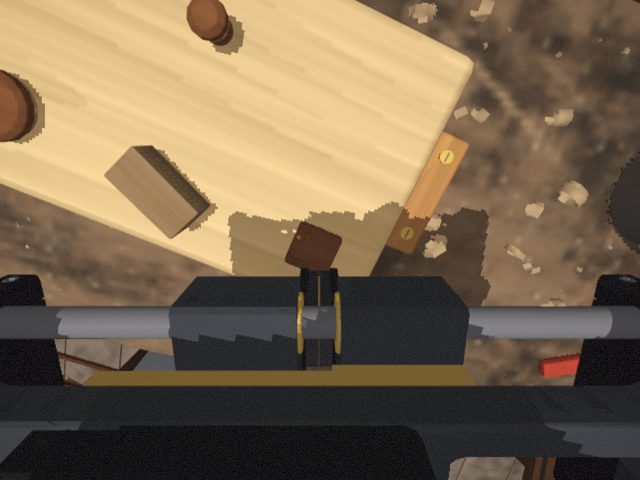

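The big plug is down: its washer shows no gap and its top centre in the crop moved from (355,380) to (355,395). In the wrist view the square head is centred at (313,247), next to the fingertips. I'll press it now with a small correction.

```bash
python3 -m pendant '[0,0,0,-0.09,0.4,0.07,1, 0,0,0,0,0.4,0,1, 0,0,0,0,0.2,0,1, 0,0,0,0,0.1,0,1, 0,0,0,0,0.05,0,1]'; python3 -m pendant '[0,0,0,0,0.05,0,1, 0,0,0,0,0.05,0,1]'; python3 -m pendant '[0,0,0,0,0.05,0,1, 0,0,0,0,0.05,0,1]';python3 -m pendant '[0,0,0,0,0.05,0,1, 0,0,0,0,0.05,0,1]'
```

```text
t: 5.95
eef_pos: [0.4728, -0.1138, 0.0587]
ee_rot: [-1.571, 0.0, -1.345]
force: [0.1, -0.8, -0.1]
gripper_width: 0.001
t: 6.15
eef_pos: [0.473, -0.1146, 0.0552]
ee_rot: [-1.57, -0.001, -1.346]
force: [-0.4, -0.1, 0.4]
gripper_width: 0.0003
t: 6.35
eef_pos: [0.473, -0.1147, 0.0513]
ee_rot: [-1.57, -0.001, -1.346]
force: [-1.1, 0.5, 6.0]
gripper_width: 0.0006
t: 6.55
eef_pos: [0.4729, -0.1147, 0.0474]
ee_rot: [-1.57, -0.001, -1.346]
force: [-1.1, 0.7, 5.6]
gripper_width: 0.0001
```

```bash
python3 -m pendant '[0,0,0,0,0.05,0,1, 0,0,0,0,0.025,0,1]';python3 -m pendant '[0,0,0,0,0.025,0,1, 0,0,0,0,0,0,1]';python3 -m pendant '[0,0,0,0,0.025,0,1, 0,0,0,0,0,0,1]'
```

```text
t: 6.75
eef_pos: [0.4729, -0.1147, 0.0443]
ee_rot: [-1.57, -0.0, -1.346]
force: [-0.5, 0.1, 6.0]
gripper_width: 0.0006
t: 6.95
eef_pos: [0.473, -0.1147, 0.0436]
ee_rot: [-1.57, -0.001, -1.346]
force: [-0.5, 0.5, 8.6]
gripper_width: 0.0002
t: 7.15
eef_pos: [0.473, -0.1147, 0.0429]
ee_rot: [-1.57, -0.001, -1.346]
force: [-0.8, 1.2, 12.1]
gripper_width: 0.0004
```

```bash
python3 -m pendant '[0,0,0,0,0.02,0,1, 0,0,0,0,0,0,1]'; python3 -m pendant '[0,0,0,0,-0.2,0,1, 0,0,0,0,-0.7,0,1, 0,0,0,0,-0.7,0,1, 0,0,0,-0.34,0,0.82,1, 0,0,0,-0.34,0,0.82,1]';python3 -m pendant '[0,0,0,-0.34,0,0.82,1, 0,0,0,-0.32,0,0.82,1, 0,0,0,0,0,0,1]'
python3 - <<'E'
from station import cams
from h import *
from station import telemetry
import cv2
s=telemetry.read_state();print(s["eef_pos"],s["force"])
a=cams.snapshot("side"); w=cams.snapshot("wrist"); cv2.imwrite("pics/w3.png",w)
W=cams.get_calibration("wrist");print(proj(W,[.589,-.0335,.056]))
cv2.imwrite("pics/s3.png",cv2.resize(a[220:335,230:380],None,fx=5,fy=5,interpolation=cv2.INTER_CUBIC))
E
```

```text
t: 7.35
eef_pos: [0.473, -0.1147, 0.0424]
ee_rot: [-1.57, -0.001, -1.346]
force: [-1.2, 0.8, 14.0]
gripper_width: 0.0005
t: 7.85
eef_pos: [0.5313, -0.0737, 0.1063]
ee_rot: [-1.57, -0.001, -1.348]
force: [0.1, -0.5, -0.2]
gripper_width: 0.0008
t: 8.15
eef_pos: [0.5927, -0.0312, 0.1054]
ee_rot: [-1.566, -0.002, -1.343]
force: [-0.1, -0.1, 0.3]
gripper_width: 0.0006
[ 0.59270313 -0.03116358  0.1053803 ] [-0.09874318 -0.10184375  0.32962508]
[320.52755749 254.80012779]
```

View pics/s3.png

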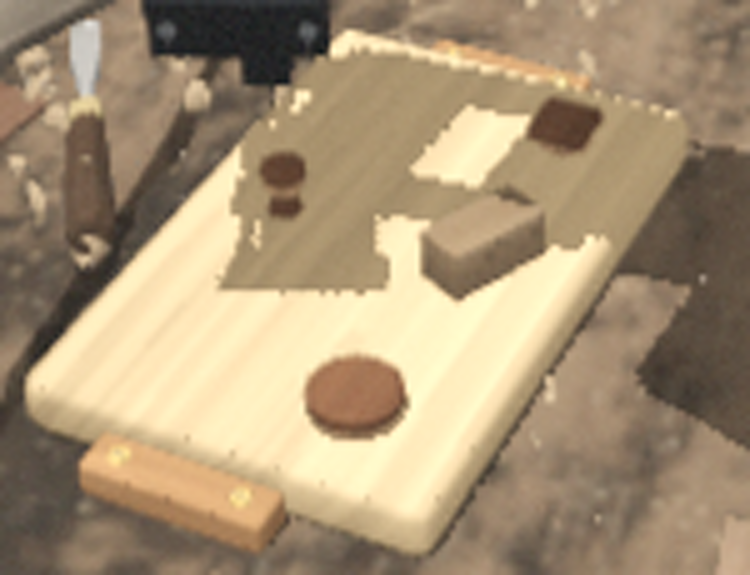

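View pics/w3.png

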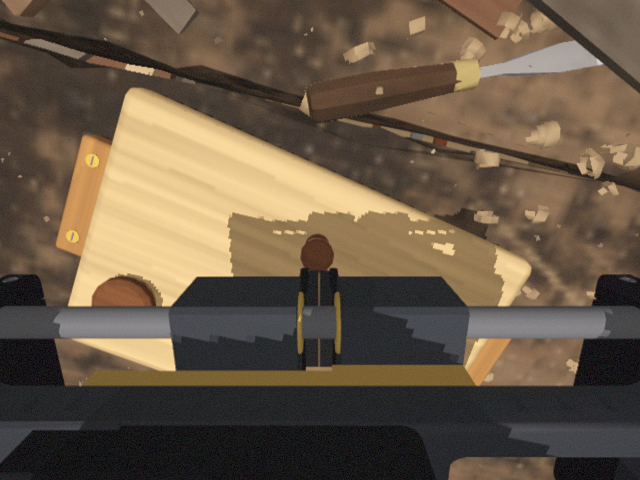

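The square plug's washer is down: its top in the crop moved from (564,110) to about (566,124) and no gap shows. The small head is at (317,253) in the wrist view, right at the fingertips. I'll descend partway and check where the TCP settles.

```bash
python3 -m pendant '[0,0,0,0,0.4,0,1, 0,0,0,0,0.4,0,1, 0,0,0,0,0.15,0,1, 0,0,0,0,0,0,1]'
```

```text
t: 8.65
eef_pos: [0.5867, -0.0334, 0.0661]
ee_rot: [-1.574, 0.002, -1.347]
force: [-1.0, 0.4, 1.1]
gripper_width: 0.0004
```

```bash
python3 -m pendant '[0,0,0,-0.02,0.05,0.04,1, 0,0,0,0,0.05,0,1]';  python3 -m pendant '[0,0,0,0,0.05,0,1, 0,0,0,0,0.05,0,1]'; python3 -m pendant '[0,0,0,0,0.05,0,1, 0,0,0,0,0.05,0,1]';python3 -m pendant '[0,0,0,0,0.05,0,1, 0,0,0,0,0.05,0,1]'
```

```text
t: 8.85
eef_pos: [0.5906, -0.0322, 0.0638]
ee_rot: [-1.569, -0.001, -1.346]
force: [0.8, 0.1, 0.7]
gripper_width: 0.0001
t: 9.05
eef_pos: [0.5902, -0.0319, 0.0594]
ee_rot: [-1.57, -0.0, -1.346]
force: [0.1, -0.6, 0.5]
gripper_width: 0.0004
t: 9.25
eef_pos: [0.5902, -0.0319, 0.0557]
ee_rot: [-1.57, -0.0, -1.346]
force: [-0.3, 0.4, 5.7]
gripper_width: 0.0002
t: 9.45
eef_pos: [0.5902, -0.0319, 0.0517]
ee_rot: [-1.57, -0.0, -1.346]
force: [-0.9, -0.2, 4.7]
gripper_width: 0.0005
```

```bash
python3 -m pendant '[0,0,0,0,0.05,0,1, 0,0,0,0,0.05,0,1]';  python3 -m pendant '[0,0,0,0,0.05,0,1, 0,0,0,0,0.05,0,1]'; python3 -m pendant '[0,0,0,0,0.02,0,1, 0,0,0,0,0,0,1]'
```

```text
t: 9.65
eef_pos: [0.5902, -0.0319, 0.0477]
ee_rot: [-1.57, -0.0, -1.346]
force: [-1.1, 0.8, 6.4]
gripper_width: 0.0004
t: 9.85
eef_pos: [0.5903, -0.0319, 0.0437]
ee_rot: [-1.57, -0.0, -1.346]
force: [-1.2, 1.2, 8.4]
gripper_width: 0.0006
t: 10.05
eef_pos: [0.5903, -0.0319, 0.0435]
ee_rot: [-1.57, -0.0, -1.346]
force: [-1.2, -0.7, 8.8]
gripper_width: 0.0004
```

```bash
python3 -m pendant '[0,0,0,0,0.025,0,1, 0,0,0,0,0,0,1]';  python3 -m pendant '[0,0,0,0,0.02,0,1, 0,0,0,0,0,0,1]'
```

```text
t: 10.25
eef_pos: [0.5904, -0.0319, 0.0429]
ee_rot: [-1.57, -0.001, -1.346]
force: [-2.8, -0.0, 11.4]
gripper_width: 0.0003
t: 10.45
eef_pos: [0.5904, -0.0319, 0.0425]
ee_rot: [-1.57, -0.001, -1.346]
force: [-3.2, 0.3, 14.5]
gripper_width: 0.0004
```

Force is rising at about 5 N/mm near z = 0.0425, the same as on the other two, so this plug is at its stop. I'll retract straight up and away, then check.

```bash
python3 -m pendant '[0,0,0,0,-0.2,0,1, 0,0,0,0,-0.7,0,1, 0,0,0,0,-1,0,1, 0,0,0,0,-1,0,1, 0,0,0,0,-1,0,1]'; python3 -m pendant '[0,0,0,1,0,-0.3,1, 0,0,0,1,0,-0.3,1, 0,0,0,1,0,-0.3,1, 0,0,0,1,0,-0.3,1, 0,0,0,1,0,-0.3,1]'; python3 -m pendant '[0,0,0,0.5,0,-0.1,1, 0,0,0,0,0,0,1, 0,0,0,0,0,0,1]'
python3 - <<'E'
from station import cams
import cv2
a=cams.snapshot("side"); w=cams.snapshot("top")
cv2.imwrite("pics/s4.png",cv2.resize(a[220:335,230:380],None,fx=5,fy=5,interpolation=cv2.INTER_CUBIC))
cv2.imwrite("pics/t4.png",w)
E
```

```text
t: 10.95
eef_pos: [0.5895, -0.0317, 0.1977]
ee_rot: [-1.572, 0.0, -1.346]
force: [0.6, -0.8, 0.4]
gripper_width: 0.0002
t: 11.45
eef_pos: [0.5756, -0.2416, 0.1963]
ee_rot: [-1.571, 0.0, -1.346]
force: [1.0, -0.3, 0.5]
gripper_width: 0.0001
t: 11.75
eef_pos: [0.5763, -0.2596, 0.196]
ee_rot: [-1.571, 0.002, -1.346]
force: [-0.0, 1.0, -0.4]
gripper_width: 0.0006
```

View pics/s4.png

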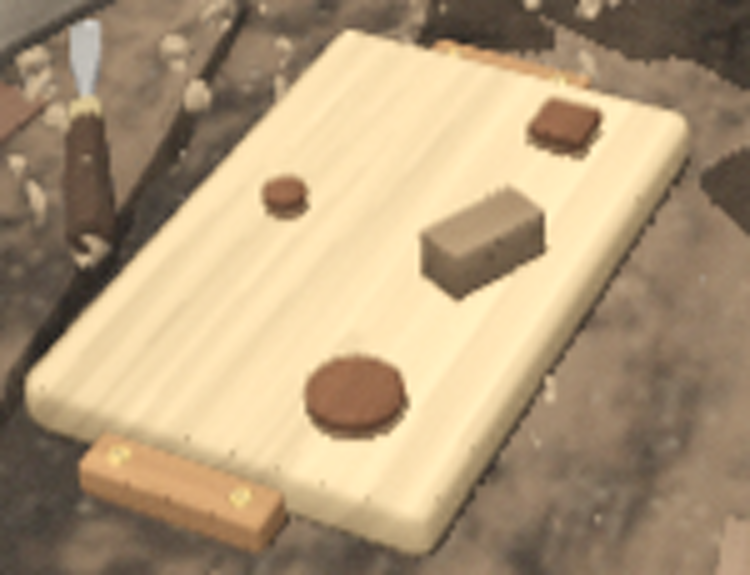

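View pics/t4.png

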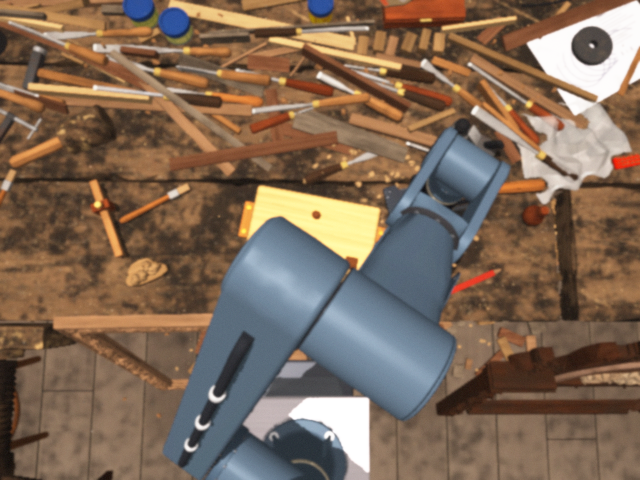

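The side crop shows all three heads down on the seat: big at (355,395), square at (566,124), small at (285,193). The block is unchanged. In the top view the pencil and rosette haven't moved and the arm is clear of everything; the pot is hidden under the arm, 0.196 m above the bench.

```bash
python3 -c "
from station import job_done; print(job_done())"
```

```text
the job is handed in; nothing more can be done
None
```

I pressed the plugs home in the order big round, square, small round, with the closed fingertips, and handed the job in at about 12 s.

- **Force:** on each plug the resistance stayed around 5–6 N while the shank slid. It then climbed at about 5 N/mm to roughly 14–15 N at z ≈ 42.5 mm. That matches the cork compressing against the hard stop (45 mm when nothing presses).
- **Pictures:** the side view showed the big plug seated before I started the square one, and the square one seated before the small one. In the final view no gap shows under any head, and the block, rosette and pencil look unmoved. The arm was clear of everything.

Some checks disagreed or were incomplete:
- **Heights from pictures:** the starting heights I worked out from the images came out about 4–8 mm lower than where the fingers touched. I relied on force and TCP height instead.
- **Positions:** the wrist camera and the fixed-camera fit differed by 2–4 mm sideways, which is within the size of the heads.
- **Pot:** the arm hid it in the final top view, so I did not recheck it. The tool stayed at least about 0.19 m above the bench near it.

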